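Fit a label holder behind the reagent shelf's lip and hold it home

TASK

Take the label holder with the long flat tongue out of the spares tray and push its tongue into the empty clip on the shelf's front edge, in behind the lip and against the spring stop, until the holder's block is fully home against the lip. The spring pushes it out again, so finish while still holding the holder pressed home, so that a colleague can screw it fast: do not let go. Leave the other parts in the tray, and do not knock or shift the bottles on the shelf.

Things in the scene. Friction and masses are not known exactly. Their poses are not given: they have to be found in the camera images.
- holder: label holder: grey plastic block with a white label, 18 deep (x) by 46 wide (y) by 38 mm tall (z), and a flat tongue at the bottom of its back: x = +9 to +35 mm, 28 wide, 6 thick, underside level with the block's. Origin: centre of the block's underside; +x along the tongue, z up. Stands upright in the tray. Grip it by its ends, 46 mm apart along y. 45 g
- tongue_tip (a point): middle of the holder's tongue end, 35 mm along x from the holder's origin and 3 mm above its underside; axes as the holder's
- edge_clip: the empty aluminium clip, 42 mm wide (y), one of three alike on the shelf's front edge; the other two already carry holders. Its ledge sticks out 30 mm in front of the lip (top 45 mm above the bench, 8 mm thick, air below). Origin: on the ledge top, centred in y, straight below the lip's front face; +x points into the gap, z up. Holder home: its origin at x = -9 mm, y = z = 0, same axes, block touching the lip
- clip_gap (a point): middle of the gap's mouth, 4.5 mm above the clip's origin; axes as the clip's. The gap between ledge and lip is 9 mm high and 34 mm wide, open only to the front; the lip's lower front edge is rounded, 4 mm radius; the lip's top is 22 mm above the ledge
- clip_stop (a joint): spring stop in the gap: 0 = fully out, its face 18 mm behind the lip's front face; grows (m) as it is pushed in, 0.008 with the holder home. Pushes back with about 3 N at first touch and 8 N at home, and drives the holder out if let go. It could travel 14 mm, but the block meets the lip at 8 mm
- shelf: fixed white reagent shelf, 340 mm long (y), 83 mm high to the top of its board, which starts 25 mm behind the lips' front faces; a 25 mm high rail along its back. Origin: on the bench, under its middle; lip fronts at x = -85 mm, the three clips at y = -100, 0 and +100 mm in any order
- tray: fixed black spares tray, 330 (x) by 230 by 40 mm tall, walls and floor 5 mm thick. Origin: underside, centre. Six parts stand in it in any order, one to a spot: two rows 100 mm apart, spots 95 mm apart along x
- plain_holder: a label holder of the same block and label but without the long tongue (only an 8 mm stub foot): not the one wanted. Origin: centre of its underside. Stays in the tray.
- column: steel tube 80 mm long with square 16 mm ends, lying in the tray. Origin: centre of its underside. Stays in the tray.
- fitting: small round steel fitting, 24 mm across, 26 mm tall. Origin: centre of its underside. Stays in the tray.
- thumb_nut: white plastic thumb nut, 32 mm across, 20 mm tall. Origin: centre of its underside. Stays in the tray.
- vial: small capped glass vial, 22 mm across, 34 mm tall. Origin: centre of its underside. Stays in the tray.
- bottle_1: amber glass reagent bottle with a blue cap, 54 mm across, 88 mm tall, standing loose on the shelf. Origin: centre of its underside.
- bottle_2: clear glass reagent bottle with a blue cap, 54 mm across, 88 mm tall, standing loose on the shelf. Origin: centre of its underside.
Things that resemble listed ones, but are neither listed nor needed, are in the scene too. Leave any pink, turquoise or yellow look-alike of the holder alone.

How it is judged:
On the way, in this order (a step that is already met when the one before it is completed fails the run):
1. the holder is lifted clear of the tray in the fingers (z of holder in the frame of tray above 0.045 m and contact force between the fingers and holder above 1 N), for 0.2 s.
2. the tongue is behind the lip (x of holder in the frame of edge_clip between -0.027 and -0.006 m and y of holder in the frame of edge_clip between -0.01 and 0.01 m and z of holder in the frame of edge_clip between -0.004 and 0.007 m), for 0.05 s.
3. the holder is pressed fully home against the spring stop (x of holder in the frame of edge_clip between -0.0115 and -0.006 m and y of holder in the frame of edge_clip between -0.008 and 0.008 m and z of holder in the frame of edge_clip between -0.004 and 0.006 m and angle between the x axis of holder and the x axis of edge_clip, either way round below 0.15 rad and angle between holder's own z axis and vertical below 0.15 rad and value of joint clip_stop above 0.0055 m and contact force between the fingers and holder above 2 N), for 0.5 s.
At the end, for the whole second after the job is handed in: The gripper still holds the holder pressed home: block within 2.5 mm of the lip, within 8 mm of the clip's middle, within 0.15 rad of square and upright, spring stop pushed in more than 5.5 mm, fingers pressing on the holder with more than 2 N, holder at rest (all of step 3 and linear speed of holder below 0.02 m/s); the arm keeps its last pose, push and grip.
It fails at once if another part is taken out of the tray (z of any of plain_holder, column, fitting, thumb_nut, vial in the frame of tray above 0.045 m).
It fails at once if a bottle on the shelf is shifted by more than 20 mm or tipped (distance of any of bottle_1, bottle_2 from where it was at the start of the episode above 0.02 m or angle between any of bottle_1, bottle_2's own z axis and vertical above 0.3 rad).
It also fails if it takes over 50 s, if anything falls off the work surface, if the arm or the gripper's body presses on something with over 40 N, if the wrist force passes 120 N, or if a joint passes its speed limit or range.

ROBOT

A 6-joint arm with a two-finger parallel gripper is mounted at the origin on the work surface. World frame = base frame: x ahead of the robot, y to its left, z up, the work surface at z = 0. Lengths are in m, angles in rad, forces in N, time in s.
With the tool pointing down it reaches from about 0.35 to 0.975 m from the base axis. Payload 4.9 kg.
Tool frame: the origin (TCP) lies at the very end of the fingers, on their centre line; the grasp point (between the pads) lies 19 mm behind it (env.grip_depth is the distance from the TCP to the grasp point, in m); z points along the fingers, x is the direction in which the jaws open and shut, and the axes are right-handed (so a half turn about z gives the same grasp; the last joint's range is limited). The gripper opens to 85 mm and grips with 20 to 120 N. Pads are 22 mm wide; open, the fingers measure 114 mm over their backs; the gripper's body (76 mm by 85 mm) begins 54 mm behind the grasp point. The pads swing forward as they close: fully open they stand 13 mm farther back than shut.
Start: joints at [1.053, 0.053, 1.613, -0, 1.476, -0.119], TCP at [0.243, 0.576, 0.231] pointing down, gripper open.
Joint ranges: [-3.01, 3.01], [-1.01, 2.22], [0.06, 2.58], [-1.02, 4.17], [0.09, 2.62], [-3.14, 3.14]. Speed limits (rad/s): [2.57, 2.57, 3.14, 3.14, 3.14, 3.14].

INTERFACE

Orientations are given as a unit quaternion [x, y, z, w].
In Python, from cell import sensors, vision, sign_off, env gives the robot as it stands.
- The arm moves only by the shell command python3 -m pendant 'ROWS'. ROWS is JSON, a list of rows, each a list of 3 entries, a list of its own where there are three numbers: the opening in per cent of the stroke, from 0 (shut) to 100 (fully open), then the shift along the tool's x, y, z in m, then the turn, a rotation vector about the tool's x, y, z in degrees. In form: [[grip, [dx, dy, dz], [ax, ay, az]], ...]. A call has 1 to 5 rows; each row is the pose to reach, as a shift and turn from the pose measured when the call began, along the tool's axes at that moment; what a row does not reach only later rows make up. A row lasts 1/10 s, in which the tool goes at most 50 mm and 8.59 degrees, less where a joint would pass 70% of its speed; a pose out of reach is approached as far as the arm can. A call with a gripper value outside its range is refused whole. The fingers move at their own pace and stop on an object; the grip force is fixed at half the most. Time passes only in rows, so rows that repeat a pose let the fingers close. It gives the time, the measured TCP pose, the force and the opening at its end, in the units of the state.
- sensors.observe(): the state, without advancing time (a new reading comes with each control period).
- vision.grab_frame(name): name is "side" or "top" or "wrist"; returns the picture (400x640x3 uint8, red, green, blue); there is no depth.
- vision.camera_params(name): a dict with "camera_matrix" (3x3 intrinsics, pixels), "xyz" and "orientation" of the camera in the world. Camera axes: x right, y down, z forward; pixel columns grow to the right and rows downward; lengths in m; the calibration is good to about 2 mm. A picture is of the moment at which its call begins: read the wrist's pose just before it. camera_params takes no time and is no camera call; for the wrist camera it gives the pose at the moment of the call.
- sign_off(): hands the job in, once; it reports no verdict.
The state is a dict: "t": time; "joints": joint angles; "joint_velocities": joint speeds; "effort": joint torques, N m; "tool_pos": TCP position; "ee_rot": TCP orientation; "ft_force": force on the tool from outside, world axes, zero at the start; "torque": the same for the moment, N m; "gripper_width": finger opening in m.
Only numpy, scipy, OpenCV 4.12 (cv2) and the standard library are available. Lean on these libraries where they do the work, as an engineer would, in place of code of your own. Each camera call takes 0.05 s, during which the arm holds its last target.

## Working session

There is one attempt and no reset: what is moved stays moved. The work goes in short steps, Python scripts to look and compute and a shell command to move; the robot and the scene stay as the last step left them, time stands still between calls to the robot, and variables do not carry over. Pictures are saved under pics/ and viewed, and the job is handed in when it is done.

```bash
ls; mkdir -p pics; python3 - <<'E'
from cell import sensors, vision, env
import cv2
s=sensors.observe();print({k:s[k] for k in ('t','tool_pos','ee_rot','ft_force','gripper_width')}, env.grip_depth)
for n in ("side","top","wrist"):
    p=vision.camera_params(n);print(n,p)
    cv2.imwrite(f"pics/{n}0.png",vision.grab_frame(n)[:,:,::-1])
E
```

```text
pics
{'t': 0.0, 'tool_pos': array([0.24236535, 0.57541865, 0.23005689]), 'ee_rot': array([ 8.33155709e-01,  5.53037515e-01, -9.25597932e-04,  4.64670854e-04]), 'ft_force': array([-0.60923594,  0.27632119,  0.28165864]), 'gripper_width': 0.08520421021069555} 0.0187
side {'camera_matrix': array([[465.00654116,   0.        , 322.73906019],
       [  0.        , 465.00654116, 199.75378344],
       [  0.        ,   0.        ,   1.        ]]), 'xyz': array([ 0.35465291, -0.94782366,  0.7453446 ]), 'orientation': array([ 0.89004153, -0.05814762,  0.0401516 , -0.4503696 ])}
top {'camera_matrix': array([[365.09437107,   0.        , 323.45259204],
       [  0.        , 365.09437107, 203.04080325],
       [  0.        ,   0.        ,   1.        ]]), 'xyz': array([ 0.2723763 , -0.04500675,  1.08309083]), 'orientation': array([ 0.74085299, -0.66213755,  0.07579701, -0.08345969])}
wrist {'camera_matrix': array([[333.93462585,   0.        , 323.46886719],
       [  0.        , 333.93462585, 196.9343687 ],
       [  0.        ,   0.        ,   1.        ]]), 'xyz': array([0.17661431, 0.60282093, 0.37246931]), 'orientation': array([0.82499981, 0.54751611, 0.07628277, 0.1173983 ])}
```

View pics/side0.png

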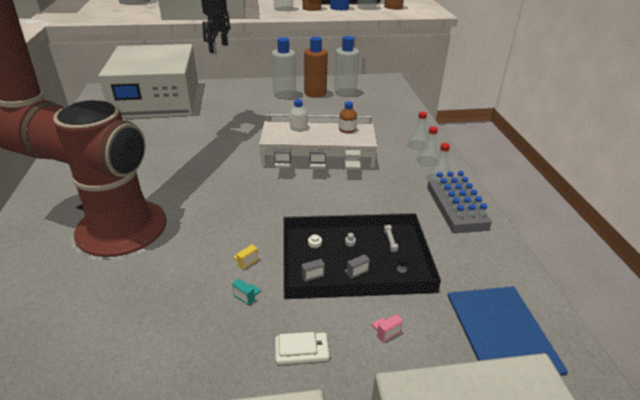

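View pics/top0.png

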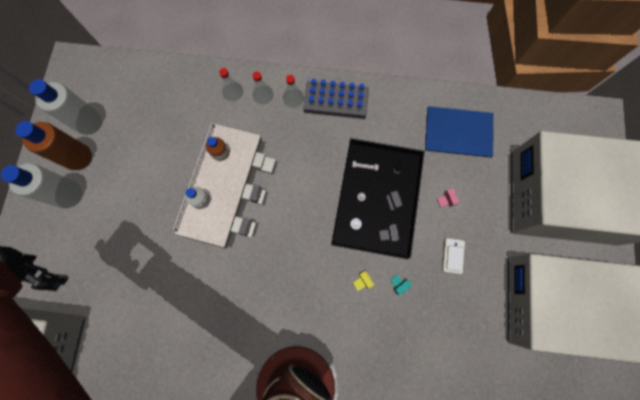

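View pics/wrist0.png

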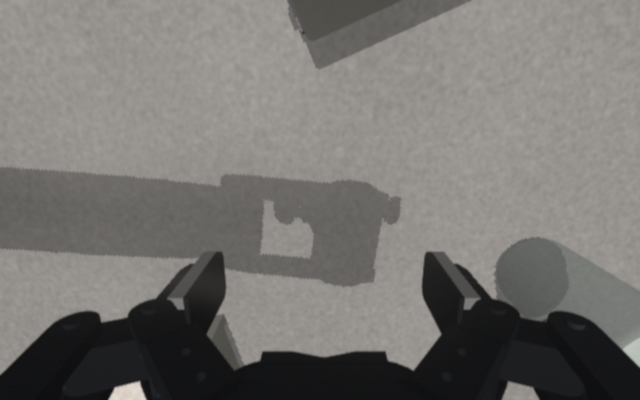

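```bash
python3 - <<'E'
import cv2
s=cv2.imread('pics/side0.png');t=cv2.imread('pics/top0.png')
c=lambda im,x0,x1,y0,y1,k,n:cv2.imwrite(f'pics/{n}.png',cv2.resize(im[y0:y1,x0:x1],None,fx=k,fy=k,interpolation=cv2.INTER_CUBIC))
c(s,280,440,210,300,5,'c1');c(s,250,390,90,180,5,'c2');c(t,325,435,135,265,4.5,'c3');c(t,170,290,115,255,4,'c4')
E
```

```text
(no output)
```

View pics/c1.png

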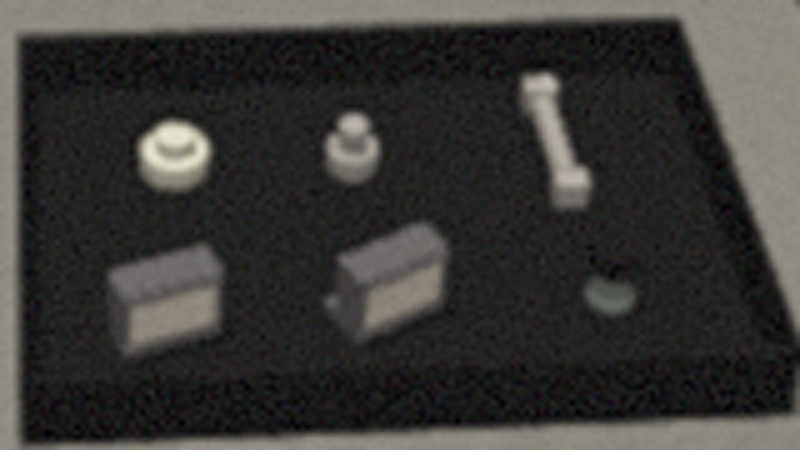

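View pics/c2.png

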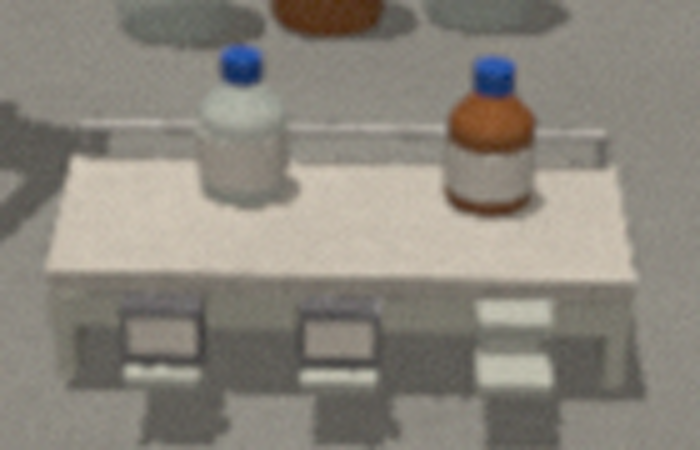

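View pics/c3.png

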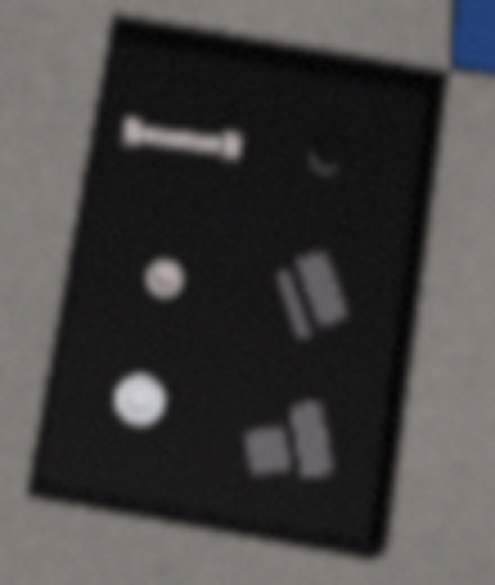

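View pics/c4.png

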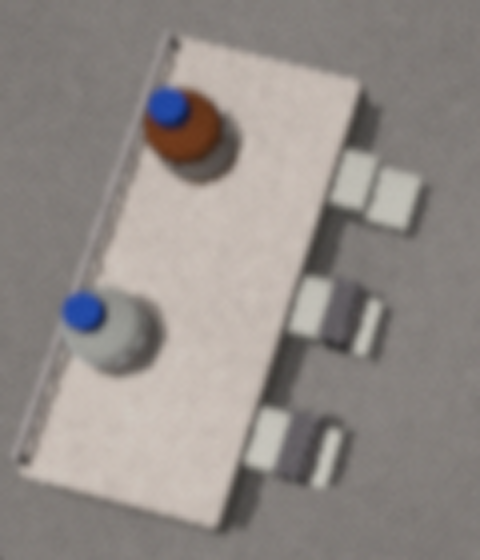

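```bash
cat > h.py <<'E'
import numpy as np
from scipy.spatial.transform import Rotation as R
from cell import vision,sensors
def ray(n,uv,z,p=None):
    p=p or vision.camera_params(n)
    K=np.array(p['camera_matrix']);d=R.from_quat(p['orientation']).as_matrix()@np.linalg.inv(K)@np.array([uv[0],uv[1],1.])
    c=np.array(p['xyz']);return c+d*(z-c[2])/d[2]
def proj(n,P,p=None):
    p=p or vision.camera_params(n)
    q=np.linalg.inv(R.from_quat(p['orientation']).as_matrix())@(np.asarray(P)-p['xyz']);q=np.array(p['camera_matrix'])@q
    return q[:2]/q[2]
E
python3 - <<'E'
from h import *
f=lambda a,x0,y0,k:(x0+a[0]/k,y0+a[1]/k)
np.set_printoptions(precision=4,suppress=True)
B=[(290,403),(322,398),(333,474),(300,480)]
b=[ray('top',f(a,325,135,4.5),.043) for a in B];print('block',np.array(b),np.mean(b,0))
T=[(243,432),(286,425),(291,468),(254,476)]
b=[ray('top',f(a,325,135,4.5),.011) for a in T];print('tongue',np.mean(b,0))
Tr=[(118,18),(445,72),(382,555),(32,492)]
b=[ray('top',f(a,325,135,4.5),.04) for a in Tr];print('tray',np.array(b),np.mean(b,0))
S=[(172,36),(360,80),(220,530),(15,465)]
b=[ray('top',f(a,170,115,4),.083) for a in S];print('shelf',np.array(b))
L=[(380,165),(422,175),(408,230),(366,220)]
b=[ray('top',f(a,170,115,4),.045) for a in L];print('ledge',np.array(b))
L=[(342,150),(378,153),(366,210),(330,200)]
b=[ray('top',f(a,170,115,4),.067) for a in L];print('lip',np.array(b))
for u in [(203,145),(190,195)]:print(ray('top',u,.16))
E
```

```text
block [[ 0.4682 -0.2165  0.043 ]
 [ 0.4738 -0.2366  0.043 ]
 [ 0.4257 -0.2469  0.043 ]
 [ 0.4196 -0.2263  0.043 ]] [ 0.4468 -0.2316  0.043 ]
tongue [ 0.4414 -0.2099  0.011 ]
tray [[ 0.7199 -0.082   0.04  ]
 [ 0.7059 -0.3047  0.04  ]
 [ 0.3785 -0.2815  0.04  ]
 [ 0.3933 -0.0582  0.04  ]] [ 0.5494 -0.1816  0.04  ]
shelf [[0.7027 0.3301 0.083 ]
 [0.6838 0.1869 0.083 ]
 [0.347  0.2323 0.083 ]
 [0.3754 0.3805 0.083 ]]
ledge [[0.6334 0.1705 0.045 ]
 [0.6291 0.138  0.045 ]
 [0.5852 0.1423 0.045 ]
 [0.5894 0.1744 0.045 ]]
lip [[0.6342 0.1954 0.067 ]
 [0.6349 0.1687 0.067 ]
 [0.5903 0.1709 0.067 ]
 [0.5949 0.1982 0.067 ]]
[0.6064 0.317  0.16  ]
[0.4658 0.325  0.16  ]
```

```bash
cat >> h.py <<'E'
np.set_printoptions(precision=4,suppress=True)
def delta(pos,yaw_deg):
    s=sensors.observe();r0=R.from_quat(s['ee_rot']);a=np.radians(yaw_deg)
    rt=R.from_matrix(np.array([[np.cos(a),np.sin(a),0],[np.sin(a),-np.cos(a),0],[0,0,-1]]))
    print('t',s['t'],'tcp',s['tool_pos'],'w',s['gripper_width'],'F',s['ft_force'],'j',s['joints'])
    m=r0.as_matrix();print('tool x,y',m[:,0],m[:,1],m[:,2])
    print('shift',r0.inv().apply(np.array(pos)-s['tool_pos']),'turn',np.degrees((r0.inv()*rt).as_rotvec()))
E
python3 -c "
from h import *
delta([.445,-.225,.19],12)"
```

```text
t 0.15 tcp [0.2424 0.5755 0.2303] w 0.08532146629718111 F [-0.3458  0.493   1.0327] j [ 1.053   0.0532  1.614   0.      1.476  -0.119 ]
tool x,y [ 0.3883  0.9215 -0.0016] [ 0.9215 -0.3883 -0.0002] [-0.0008 -0.0014 -1.    ]
shift [-0.659   0.4975  0.0413] turn [ 0.0332  0.0903 55.1504]
```

```bash
python3 -m pendant '[[76,[-0.04,0.03,0],[0,0,7]],[76,[-0.08,0.06,0],[0,0,14]],[76,[-0.12,0.09,0],[0,0,21]],[76,[-0.16,0.12,0],[0,0,28]],[76,[-0.2,0.15,0],[0,0,35]]]'
python3 -c "
from h import *
delta([.445,-.225,.19],12)"
```

```text
t: 0.65
tool_pos: [0.3028, 0.3314, 0.2302]
ee_rot: [0.961, 0.275, -0.001, 0.001]
ft_force: [0.2, 0.6, 0.8]
gripper_width: 0.0648
t 0.65 tcp [0.3028 0.3314 0.2302] w 0.06484043616227199 F [0.1958 0.5547 0.8009] j [ 0.6651 -0.3891  2.0045 -0.0009  1.5279  0.1081]
tool x,y [ 0.8488  0.5287 -0.0017] [ 0.5287 -0.8488  0.0011] [-0.0009 -0.0018 -1.    ]
shift [-0.1734  0.5475  0.0411] turn [ 0.0769  0.0848 19.9145]
```

```bash
python3 -m pendant '[[76,[-0.015,0.045,0],[0,0,4]],[76,[-0.03,0.09,0],[0,0,8]],[76,[-0.045,0.14,0],[0,0,12]],[76,[-0.06,0.185,0],[0,0,16]],[76,[-0.075,0.23,0],[0,0,20]]]'
python3 -c "
from h import *
delta([.445,-.225,.19],12)"
```

```text
t: 1.15
tool_pos: [0.3606, 0.0947, 0.2305]
ee_rot: [0.995, 0.102, -0.0, 0.001]
ft_force: [0.6, -0.5, 0.1]
gripper_width: 0.0649
t 1.15 tcp [0.3606 0.0947 0.2305] w 0.06492669695183166 F [ 0.607  -0.481   0.1185] j [ 0.0577 -0.6187  2.1563 -0.0018  1.6041 -0.1476]
tool x,y [ 0.979   0.2039 -0.0002] [ 0.2039 -0.979   0.0018] [ 0.0001 -0.0018 -1.    ]
shift [0.0175 0.3301 0.0411] turn [ 0.1007  0.0143 -0.236 ]
```

```bash
python3 -m pendant '[[76,[0.0,0.045,0.0],[0,0,0]],[76,[0.005,0.09,0.01],[0,0,0]],[76,[0.01,0.14,0.02],[0,0,0]],[76,[0.01,0.185,0.03],[0,0,0]],[76,[0.015,0.235,0.03],[0,0,0]]]'
python3 -m pendant '[[76,[0.0,0.045,0.0],[0,0,0]],[76,[0.0,0.08,0],[0,0,0]],[76,[0.0,0.08,0],[0,0,0]]]'
python3 - <<'E'
from h import *
import cv2,pickle
delta([.445,-.225,.19],12)
p=vision.camera_params('wrist');pickle.dump(p,open('w1.pkl','wb'))
cv2.imwrite('pics/w1.png',vision.grab_frame('wrist')[:,:,::-1])
E
```

```text
t: 1.65
tool_pos: [0.4219, -0.1336, 0.199]
ee_rot: [0.995, 0.102, -0.001, 0.0]
ft_force: [0.2, 1.0, -0.1]
gripper_width: 0.0646
t: 1.95
tool_pos: [0.4381, -0.2154, 0.1985]
ee_rot: [0.995, 0.1, -0.002, 0.0]
ft_force: [1.4, 0.2, 0.9]
gripper_width: 0.065
t 1.95 tcp [ 0.4381 -0.2154  0.1985] w 0.06496772003162904 F [1.4097 0.1739 0.8714] j [-0.6082 -0.26    1.9576 -0.0023  1.4462 -0.8079]
tool x,y [ 0.9801  0.1987 -0.0032] [ 0.1987 -0.9801 -0.    ] [-0.0031 -0.0006 -1.    ]
shift [0.0048 0.0108 0.0085] turn [-0.003   0.1822 -0.5415]
```

View pics/w1.png

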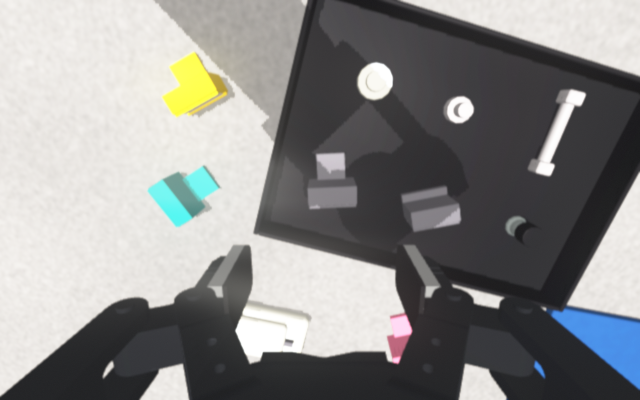

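```bash
python3 - <<'E'
import cv2
im=cv2.imread('pics/w1.png')
cv2.imwrite('pics/w1c.png',cv2.resize(im[140:240,290:480],None,fx=4,fy=4,interpolation=cv2.INTER_CUBIC))
E
```

```text
(no output)
```

View pics/w1c.png

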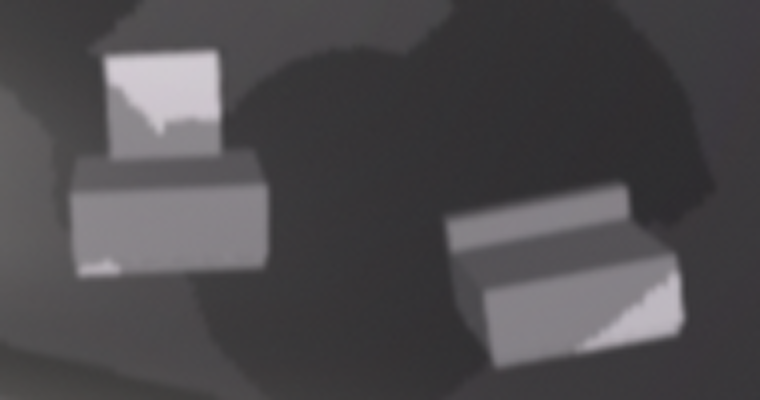

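Candidates: long-tongue holder (332,193), plain holder with a wide stub (431,209), yellow (195,87), turquoise (183,193), pink (400,338), and the two holders already mounted on the shelf. The crop confirms that the one at (332,193) has the long narrow tongue.

```bash
python3 - <<'E'
from h import *
import pickle
from scipy.optimize import least_squares
p=pickle.load(open('w1.pkl','rb'))
g=lambda a:np.array((290+(a[0]+.5)/4-.5,140+(a[1]+.5)/4-.5))
uv=np.array([g(a) for a in [(72,192),(267,185),(266,267),(77,275),(104,56),(218,50)]])
# holder frame pts; image-left = -x world => holder y axis (yaw~100: y axis ~ -x) so left=+y
P=np.array([[9,23,38],[9,-23,38],[-9,-23,38],[-9,23,38],[35,14,6],[35,-14,6]])/1000
def W(v): return R.from_euler('z',v[2]).apply(P)+[v[0],v[1],v[3] if len(v)>3 else .005]
for v0 in ([.445,-.23,1.78],[.445,-.23,1.78,.005]):
    r=least_squares(lambda v:(np.array([proj('wrist',q,p) for q in W(v)])-uv).ravel(),v0)
    print(r.x,np.degrees(r.x[2]));print(r.fun.reshape(-1,2))
t=least_squares(lambda v:(np.array([proj('top',q) for q in W(v)[:4]])-np.array([[325+a/4.5-.4,135+b/4.5-.4] for a,b in [(300,480),(290,403),(322,398),(333,474)]])[[0,1,2,3]]).ravel(),[.445,-.23,1.78])
print('top',t.x,np.degrees(t.x[2]),t.fun)
x,y,yaw=0,0,0
E
```

```text
[ 0.4474 -0.2294  1.8159] 104.04392055074699
[[-0.8164  0.751 ]
 [ 0.3667  0.3374]
 [ 0.9642 -1.5076]
 [-0.9217 -1.4237]
 [ 0.3518  0.8329]
 [ 0.084   1.0628]]
[ 0.4472 -0.2289  1.8159  0.0073] 104.0424096467741
[[-1.0099  0.7951]
 [ 0.5638  0.3659]
 [ 1.1603 -1.3358]
 [-1.1038 -1.2376]
 [ 0.2393  0.6279]
 [ 0.1764  0.8491]]
top [ 0.4478 -0.2303  1.788 ] 102.4466274242558 [ 0.5689 -0.9255  0.4498  0.3696 -0.4881  0.8348 -0.5316 -0.2513]
```

```bash
python3 -c "
from h import *
delta([.4475,-.2298,.009],13.7)"
```

```text
t 2.0 tcp [ 0.4379 -0.2134  0.1984] w 0.06494153273555739 F [-0.4014  0.2107 -0.5269] j [-0.6057 -0.2622  1.9596 -0.0013  1.4474 -0.807 ]
tool x,y [ 0.9798  0.2001 -0.0031] [ 0.2001 -0.9798 -0.0014] [-0.0034  0.0008 -1.    ]
shift [0.0067 0.0182 0.1894] turn [-0.0849  0.1783 -2.1577]
```

```bash
python3 -m pendant '[[76,[0.005,0.018,0.03],[0,0.2,-2]],[76,[0.0065,0.018,0.07],[0,0.2,-2.1]],[76,[0.0065,0.018,0.1],[0,0.2,-2.1]],[76,[0.0065,0.018,0.12],[0,0.2,-2.1]],[76,[0.0065,0.018,0.12],[0,0.2,-2.1]]]'
python3 - <<'E'
from h import *
import cv2,pickle
delta([.4475,-.2298,.009],13.7)
p=vision.camera_params('wrist');pickle.dump(p,open('w2.pkl','wb'))
cv2.imwrite('pics/w2.png',vision.grab_frame('wrist')[:,:,::-1])
E
```

```text
t: 2.5
tool_pos: [0.4449, -0.2267, 0.0746]
ee_rot: [0.993, 0.119, -0.003, -0.004]
ft_force: [-1.1, 1.1, -0.4]
gripper_width: 0.0647
t 2.5 tcp [ 0.4449 -0.2267  0.0746] w 0.06470256638108385 F [-1.0658  1.1227 -0.3678] j [-0.6212 -0.0905  2.029   0.0017  1.2118 -0.8612]
tool x,y [ 0.9715  0.2371 -0.0045] [ 0.2371 -0.9715 -0.0076] [-0.0062  0.0063 -1.    ]
shift [0.002  0.0041 0.0656] turn [-0.4366  0.2573  0.0172]
```

View pics/w2.png

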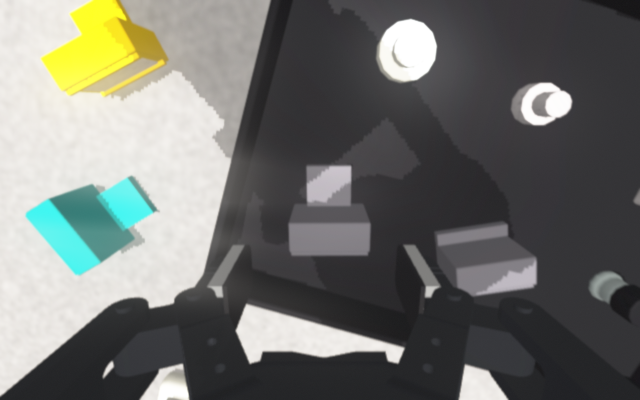

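```bash
python3 -m pendant '[[76,[0.002,0.004,0.02],[-0.4,0.2,0]],[76,[0.002,0.004,0.04],[-0.4,0.2,0]],[76,[0.002,0.004,0.055],[-0.4,0.2,0]],[76,[0.002,0.004,0.065],[-0.4,0.2,0]],[76,[0.002,0.004,0.065],[-0.4,0.2,0]]]'
python3 -c "
from h import *
delta([.4475,-.2298,.009],13.7)"
```

```text
t: 3.05
tool_pos: [0.449, -0.2305, 0.0119]
ee_rot: [0.993, 0.12, 0.001, 0.001]
ft_force: [0.3, -0.3, -0.8]
gripper_width: 0.0652
t 3.05 tcp [ 0.449  -0.2305  0.0119] w 0.06520292496043265 F [ 0.2659 -0.3292 -0.8161] j [-0.6216  0.0155  2.0483 -0.0004  1.0756 -0.8613]
tool x,y [0.9714 0.2376 0.0012] [ 0.2376 -0.9714  0.002 ] [ 0.0016 -0.0016 -1.    ]
shift [-0.0013 -0.001   0.0029] turn [ 0.1136 -0.069   0.0451]
```

```bash
python3 -m pendant '[[76,[-0.001,-0.001,0.003],[0,0,0]],[40,[-0.001,-0.001,0.003],[0,0,0]],[30,[-0.001,-0.001,0.003],[0,0,0]],[30,[-0.001,-0.001,0.003],[0,0,0]],[30,[-0.001,-0.001,0.003],[0,0,0]]]'
python3 -m pendant '[[20,[0,0,0],[0,0,0]],[20,[0,0,0],[0,0,0]],[20,[0,0,0],[0,0,0]]]'
python3 - <<'E'
from h import *
import cv2,pickle
delta([.4475,-.2298,.009],13.7)
p=vision.camera_params('wrist');pickle.dump(p,open('w3.pkl','wb'))
cv2.imwrite('pics/w3.png',vision.grab_frame('wrist')[:,:,::-1])
E
```

```text
t: 3.55
tool_pos: [0.4487, -0.2304, 0.0101]
ee_rot: [0.993, 0.12, 0.002, 0.002]
ft_force: [-0.0, 0.2, 6.3]
gripper_width: 0.0454
t: 3.85
tool_pos: [0.4487, -0.2304, 0.0101]
ee_rot: [0.993, 0.12, 0.002, 0.002]
ft_force: [0.4, 0.3, 2.4]
gripper_width: 0.0452
t 3.85 tcp [ 0.4487 -0.2304  0.0101] w 0.04520239150260779 F [0.3594 0.3495 2.3776] j [-0.6219  0.0165  2.0509 -0.0004  1.0699 -0.8615]
tool x,y [0.9714 0.2375 0.0026] [ 0.2375 -0.9714  0.0035] [ 0.0034 -0.0028 -1.    ]
shift [-0.001  -0.0009  0.0011] turn [ 0.2013 -0.1492  0.0378]
```

View pics/w3.png

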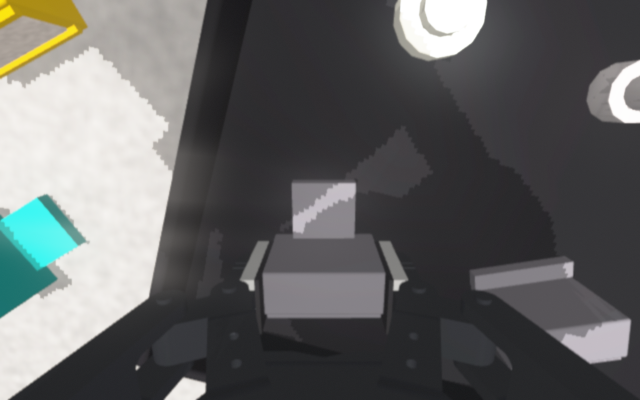

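```bash
python3 -m pendant '[[20,[0,0,-0.02],[0,0,0]],[20,[0,0,-0.05],[0,0,0]],[20,[0,0,-0.09],[0,0,0]],[20,[0,0,-0.13],[0,0,0]],[20,[0,0,-0.14],[0,0,0]]]'
python3 - <<'E'
from h import *
import cv2,pickle
s=sensors.observe();p=vision.camera_params('wrist');pickle.dump((p,s['tool_pos'],s['ee_rot']),open('w4.pkl','wb'))
im=vision.grab_frame('wrist')[:,:,::-1]
cv2.imwrite('pics/w4.png',cv2.resize(im[150:350,220:430],None,fx=3.7,fy=3,interpolation=cv2.INTER_CUBIC)) if 0 else cv2.imwrite('pics/w4.png',cv2.resize(im[150:340,220:430],None,fx=3,fy=3,interpolation=cv2.INTER_CUBIC))
delta([.59,.12,.15],-8)
E
```

```text
t: 4.4
tool_pos: [0.4503, -0.2315, 0.1551]
ee_rot: [0.993, 0.12, 0.004, 0.004]
ft_force: [0.7, -0.2, 0.7]
gripper_width: 0.0452
t 4.45 tcp [ 0.4501 -0.2314  0.1546] w 0.04500202556129623 F [0.6994 0.7709 1.0319] j [-0.6218 -0.1846  1.9694 -0.0003  1.345  -0.8616]
tool x,y [0.9713 0.2376 0.0074] [ 0.2376 -0.9713  0.0091] [ 0.0093 -0.0071 -0.9999]
shift [ 0.2193 -0.3081  0.0034] turn [ 0.4347 -0.5172 21.7443]
```

View pics/w4.png

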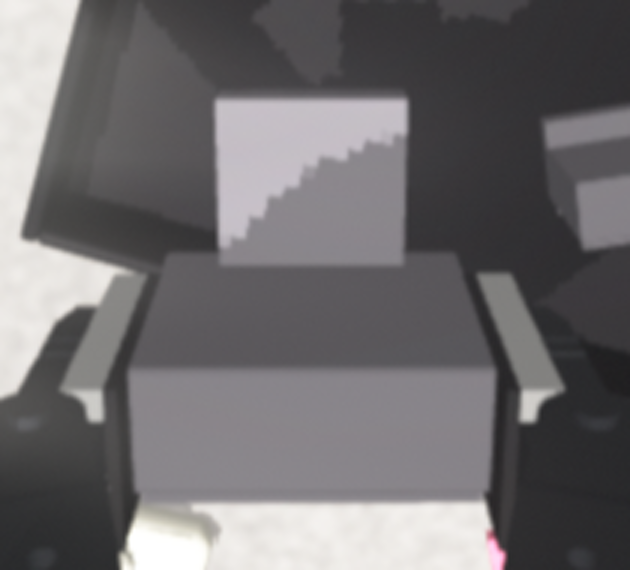

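```bash
python3 - <<'E'
from h import *
import pickle
from scipy.optimize import least_squares
p,tp,q=pickle.load(open('w4.pkl','rb'));r0=R.from_quat(q)
g=lambda a:np.array((220+(a[0]+.5)/3-.5,150+(a[1]+.5)/3-.5))
uv=np.array([g(a) for a in [(130,368),(495,368),(490,500),(137,498),(215,99),(407,97)]])
P=np.array([[9,23,38],[9,-23,38],[-9,-23,38],[-9,23,38],[35,14,6],[35,-14,6]])/1000
B=R.from_matrix(np.array([[0,-1,0],[-1,0,0],[0,0,-1.]]))  # holder->tool
def W(v): return tp+r0.apply((B*R.from_euler('xyz',[0,v[4],v[3]])).apply(P)+v[:3])
r=least_squares(lambda v:(np.array([proj('wrist',x,p) for x in W(v)])-uv).ravel(),[0,0,.003,0,0])
print('origin in tool',r.x[:3],'yaw,pitch deg',np.degrees(r.x[3:]));print(r.fun.reshape(-1,2))
E
```

```text
origin in tool [-0.001  -0.0007  0.0068] yaw,pitch deg [ 0.1605 -1.1749]
[[-1.271   1.0265]
 [ 1.2288  0.6984]
 [ 0.4595 -1.9953]
 [-0.8828 -1.0389]
 [ 0.3563  0.4663]
 [ 0.1728  0.9354]]
```

```bash
python3 -c "
from h import *
delta([.60,.08,.135],-8)"
python3 -m pendant '[[20,[0.03,-0.03,0],[0,0,4]],[20,[0.06,-0.07,0],[0.2,-0.2,8]],[20,[0.09,-0.11,0],[0.2,-0.3,12]],[20,[0.12,-0.15,0],[0.3,-0.4,16]],[20,[0.15,-0.19,0],[0.4,-0.5,20]]]'
python3 -c "
from h import *
delta([.60,.08,.135],-8)"
```

```text
t 4.45 tcp [ 0.4501 -0.2314  0.1546] w 0.04500202556129623 F [0.6994 0.7709 1.0319] j [-0.6218 -0.1846  1.9694 -0.0003  1.345  -0.8616]
tool x,y [0.9713 0.2376 0.0074] [ 0.2376 -0.9713  0.0091] [ 0.0093 -0.0071 -0.9999]
shift [ 0.2194 -0.267   0.0188] turn [ 0.4347 -0.5172 21.7443]
t: 4.95
tool_pos: [0.5497, -0.009, 0.1513]
ee_rot: [0.998, -0.056, -0.002, 0.0]
ft_force: [0.4, -0.1, 0.1]
gripper_width: 0.045
t 4.95 tcp [ 0.5497 -0.009   0.1513] w 0.04497128519088451 F [ 0.4401 -0.0757  0.1242] j [-0.1514 -0.0609  1.8628 -0.0008  1.3432 -0.039 ]
tool x,y [ 0.9937 -0.112  -0.0036] [-0.112  -0.9937  0.0006] [-0.0036 -0.0002 -1.    ]
shift [ 0.04   -0.0941  0.0161] turn [0.0378 0.2037 1.5683]
```

```bash
python3 -m pendant '[[20,[0.02,-0.045,0.005],[0,0.2,1]],[20,[0.04,-0.08,0.01],[0,0.2,1.5]],[20,[0.04,-0.094,0.016],[0,0.2,1.5]],[20,[0.04,-0.094,0.016],[0,0.2,1.5]]]'
python3 - <<'E'
from h import *
import cv2,pickle
delta([.60,.08,.135],-8)
s=sensors.observe();p=vision.camera_params('wrist');pickle.dump((p,s['tool_pos'],s['ee_rot']),open('w5.pkl','wb'))
cv2.imwrite('pics/w5.png',vision.grab_frame('wrist')[:,:,::-1])
E
```

```text
t: 5.35
tool_pos: [0.5979, 0.0814, 0.1312]
ee_rot: [0.998, -0.068, -0.003, 0.001]
ft_force: [0.2, -1.4, -0.9]
gripper_width: 0.045
t 5.35 tcp [0.5979 0.0814 0.1312] w 0.04500584188298144 F [ 0.1884 -1.4084 -0.8996] j [ 0.0124  0.0873  1.7485 -0.0007  1.3125  0.148 ]
tool x,y [ 0.9908 -0.135  -0.0065] [-0.135  -0.9908  0.0016] [-0.0067 -0.0007 -1.    ]
shift [ 0.0023  0.0011 -0.0038] turn [0.0945 0.3719 0.2403]
```

View pics/w5.png

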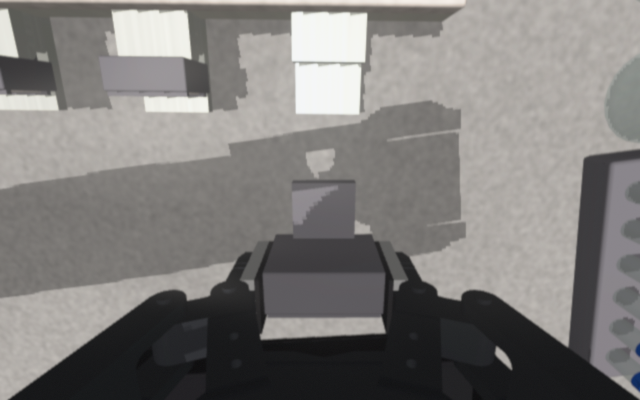

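```bash
python3 - <<'E'
import cv2
im=cv2.imread('pics/w5.png')
cv2.imwrite('pics/w5c.png',cv2.resize(im[0:130,270:400],None,fx=4.5,fy=4.5,interpolation=cv2.INTER_CUBIC))
E
```

```text
(no output)
```

View pics/w5c.png

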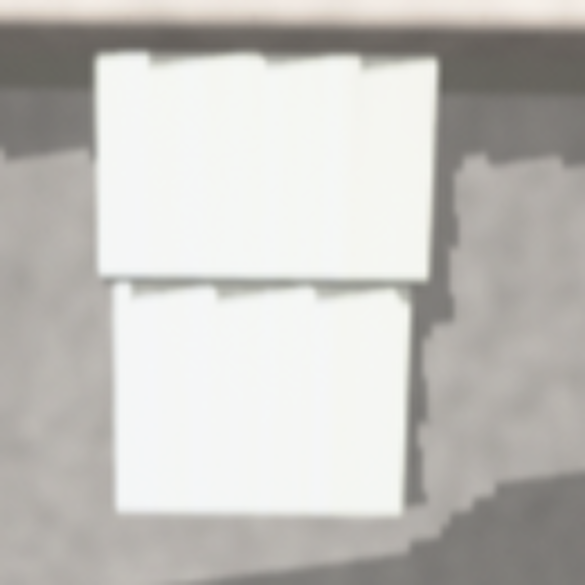

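```bash
python3 - <<'E'
from h import *
import pickle
from scipy.optimize import least_squares
p,tp,q=pickle.load(open('w5.pkl','rb'))
g=lambda a:np.array((270+(a[0]+.5)/4.5-.5,(a[1]+.5)/4.5-.5))
uv=np.array([g(a) for a in [(100,277),(428,278),(117,515),(403,515)]])
P=np.array([[0,21,22],[0,-21,22],[-30,21,0],[-30,-21,0]])/1000
W=lambda v:R.from_euler('z',v[2]).apply(P)+[v[0],v[1],.045]
r=least_squares(lambda v:(np.array([proj('wrist',x,p) for x in W(v)])-uv).ravel(),[.61,.17,1.43])
print('wrist',r.x,np.degrees(r.x[2]));print(r.fun.reshape(-1,2))
print([ray('wrist',u,z,p) for u,z in zip(uv,[.067,.067,.045,.045])])
# top: yaw from shelf etc
uvt=np.array([(170+a/4-.4,115+b/4-.4) for a,b in [(366,213),(378,160),(408,230),(422,175)]])
# holder current
print('tcp',tp)
for n in ('top','side'):
    print(n,[proj(n,x).round(1) for x in W(r.x)])
E
```

```text
wrist [0.6115 0.1718 1.4302] 81.94175760192026
[[-0.171   0.2593]
 [-0.0957  0.3431]
 [ 0.3071 -0.5245]
 [ 0.0016 -0.2056]]
[array([0.5908, 0.1748, 0.067 ]), array([0.6324, 0.169 , 0.067 ]), array([0.5862, 0.1447, 0.045 ]), array([0.6281, 0.139 , 0.045 ])]
tcp [0.5979 0.0814 0.1312]
top [array([260.2, 167.2]), array([264.3, 154.1]), array([271.2, 172. ]), array([275.1, 159. ])]
side [array([345.2, 154.7]), array([359.9, 154.9]), array([345.2, 166.8]), array([360.1, 167.1])]
```

```bash
cat >> h.py <<'E'
A=np.array([np.cos(1.4302),np.sin(1.4302)]);Bv=np.array([-A[1],A[0]]);C=np.array([.6115,.1718])
def tgt(xo,zo):  # desired holder origin in clip frame
    xy=C+A*(xo-.0007)+Bv*(-.001); delta([*xy,.045+zo+.0051],-8.06)
    s=sensors.observe();d=s['tool_pos'][:2]-C;print('holder now clip x,y,z mm',1e3*(d@A+.0007),1e3*(d@Bv+.001),1e3*(s['tool_pos'][2]-.0501))
E
python3 -c "
from h import *
tgt(-.06,.02);tgt(-.06,.0015)"
```

```text
t 5.4 tcp [0.5981 0.08   0.1322] w 0.04541048502926987 F [-0.0564  0.2804 -0.6424] j [ 0.0104  0.0855  1.7487 -0.0013  1.3128  0.1475]
tool x,y [ 0.9906 -0.1364 -0.0051] [-0.1364 -0.9906  0.002 ] [-0.0053 -0.0013 -1.    ]
shift [ 0.0019 -0.0321  0.062 ] turn [0.1163 0.2913 0.2188]
holder now clip x,y,z mm -92.02594321361342 1.4297072077083377 82.06696171793162
t 5.4 tcp [0.5981 0.08   0.1322] w 0.04541048502926987 F [-0.0564  0.2804 -0.6424] j [ 0.0104  0.0855  1.7487 -0.0013  1.3128  0.1475]
tool x,y [ 0.9906 -0.1364 -0.0051] [-0.1364 -0.9906  0.002 ] [-0.0053 -0.0013 -1.    ]
shift [ 0.002  -0.0322  0.0805] turn [0.1163 0.2913 0.2188]
holder now clip x,y,z mm -92.02594321361342 1.4297072077083377 82.06696171793162
```

```bash
python3 -m pendant '[[20,[0.002,-0.005,0.02],[0.1,0.3,0.2]],[20,[0.002,-0.012,0.045],[0.1,0.3,0.2]],[20,[0.002,-0.012,0.065],[0.1,0.3,0.2]],[20,[0.002,-0.012,0.08],[0.1,0.3,0.2]],[20,[0.002,-0.012,0.08],[0.1,0.3,0.2]]]'
python3 - <<'E'
from h import *
import cv2,pickle
tgt(-.05,.0015)
im=vision.grab_frame('side')[:,:,::-1]
cv2.imwrite('pics/s6.png',cv2.resize(im[120:220,280:420],None,fx=5.5,fy=5.5,interpolation=cv2.INTER_CUBIC))
E
```

```text
t: 5.9
tool_pos: [0.5987, 0.0901, 0.0492]
ee_rot: [0.997, -0.071, -0.003, 0.001]
ft_force: [-0.3, -0.5, -0.8]
gripper_width: 0.045
t 5.9 tcp [0.5987 0.0901 0.0492] w 0.04502346403774114 F [-0.2721 -0.5065 -0.8494] j [ 0.0267  0.1877  1.788  -0.0007  1.1715  0.1691]
tool x,y [ 0.9899 -0.1416 -0.0054] [-0.1416 -0.9899  0.0016] [-0.0055 -0.0008 -1.    ]
shift [ 0.0022 -0.032  -0.0025] turn [ 0.0894  0.3078 -0.0811]
holder now clip x,y,z mm -82.02812754518955 2.222145668624184 -0.9032490385658607
```

View pics/s6.png

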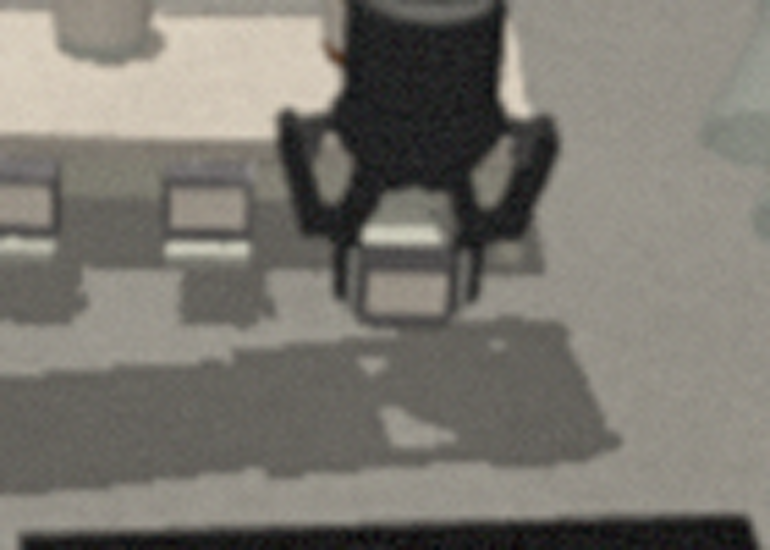

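```bash
python3 -m pendant '[[20,[0.002,0,-0.003],[0.1,0.3,-0.1]],[20,[0.002,-0.002,-0.003],[0.1,0.3,-0.1]],[20,[0.002,-0.015,-0.003],[0.1,0.3,-0.1]],[20,[0.002,-0.025,-0.003],[0.1,0.3,-0.1]],[20,[0.002,-0.025,-0.003],[0.1,0.3,-0.1]]]'
python3 - <<'E'
from h import *
import cv2,pickle
tgt(-.04,.0015)
s=sensors.observe();p=vision.camera_params('wrist');pickle.dump((p,s['tool_pos'],s['ee_rot']),open('w7.pkl','wb'))
im=vision.grab_frame('wrist')[:,:,::-1]
cv2.imwrite('pics/w7.png',cv2.resize(im[130:330,220:430],None,fx=2.9,fy=2.9,interpolation=cv2.INTER_CUBIC))
E
```

```text
t: 6.45
tool_pos: [0.606, 0.1166, 0.0545]
ee_rot: [0.998, -0.069, 0.002, -0.001]
ft_force: [-1.1, -0.1, -0.4]
gripper_width: 0.0449
t 6.45 tcp [0.606  0.1166 0.0545] w 0.04486417589655273 F [-1.052  -0.1492 -0.3552] j [0.0694 0.2001 1.7636 0.0006 1.174  0.2072]
tool x,y [ 0.9905 -0.1376  0.0037] [-0.1376 -0.9905 -0.0013] [ 0.0038  0.0008 -1.    ]
shift [-0.0012 -0.0147  0.0029] turn [-0.0762 -0.2105  0.1516]
holder now clip x,y,z mm -54.70317787848609 -1.2758249638017134 4.379067325305616
```

View pics/w7.png

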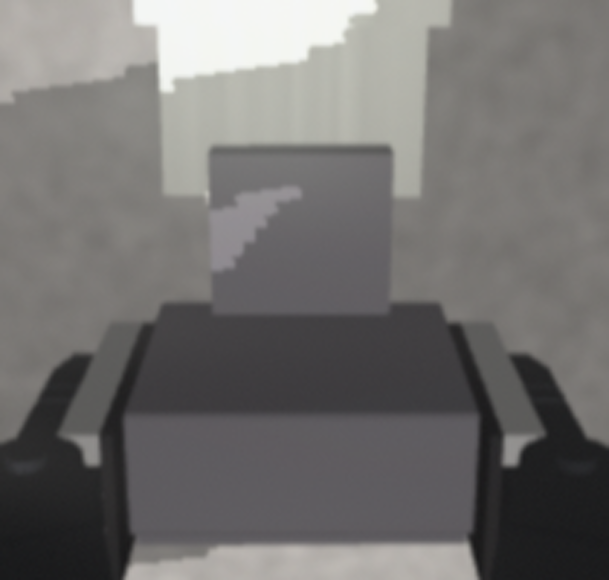

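```bash
python3 -m pendant '[[20,[-0.001,0,0.003],[-0.1,-0.2,0.15]],[20,[-0.001,-0.004,0.003],[-0.1,-0.2,0.15]],[20,[-0.001,-0.008,0.003],[-0.1,-0.2,0.15]],[20,[-0.001,-0.008,0.003],[-0.1,-0.2,0.15]]]'
python3 -c "
from h import *
tgt(-.035,.0015)"
```

```text
t: 6.9
tool_pos: [0.6059, 0.1244, 0.0512]
ee_rot: [0.998, -0.07, -0.0, 0.0]
ft_force: [-1.0, 0.1, -1.0]
gripper_width: 0.0454
t 6.9 tcp [0.6059 0.1244 0.0512] w 0.04542290831753771 F [-1.0205  0.0887 -0.977 ] j [ 0.0826  0.2102  1.7581 -0.0008  1.1738  0.2235]
tool x,y [ 0.9901 -0.1401 -0.0003] [-0.1401 -0.9901  0.0008] [-0.0005 -0.0008 -1.    ]
shift [-0.0001 -0.012  -0.0005] turn [0.0476 0.0198 0.0065]
holder now clip x,y,z mm -46.985700093855314 -0.10478639212613533 1.0523021469180314
```

```bash
python3 -m pendant '[[20,[0,-0.006,-0.0005],[0,0,0]],[20,[0,-0.012,-0.0005],[0,0,0]],[20,[0,-0.017,-0.0005],[0,0,0]],[20,[0,-0.02,-0.0005],[0,0,0]],[20,[0,-0.02,-0.0005],[0,0,0]]]'
python3 -c "
from h import *
tgt(-.009,.001)"
```

```text
t: 7.4
tool_pos: [0.6088, 0.1448, 0.0516]
ee_rot: [0.998, -0.07, -0.0, 0.0]
ft_force: [0.3, 0.1, 0.0]
gripper_width: 0.0453
t 7.4 tcp [0.6088 0.1448 0.0516] w 0.04532352826314688 F [0.316  0.1055 0.0402] j [ 0.1149  0.2248  1.74   -0.0008  1.1772  0.2551]
tool x,y [ 0.9902 -0.1394 -0.0003] [-0.1394 -0.9902  0.0008] [-0.0004 -0.0008 -1.    ]
shift [-0.0001 -0.0175  0.0005] turn [0.047  0.0156 0.0475]
holder now clip x,y,z mm -26.45110055436907 -0.07070152556766345 1.5485757103358213
```

```bash
python3 -m pendant '[[20,[0,-0.004,0],[0,0,0]],[20,[0,-0.008,0],[0,0,0]],[20,[0,-0.011,0],[0,0,0]],[20,[0,-0.013,0],[0,0,0]],[20,[0,-0.014,0],[0,0,0]]]'
python3 -c "
from h import *
tgt(-.009,.001)"
```

```text
t: 7.9
tool_pos: [0.6106, 0.158, 0.0517]
ee_rot: [0.998, -0.07, -0.0, 0.001]
ft_force: [-0.3, -4.5, 1.6]
gripper_width: 0.0451
t 7.9 tcp [0.6106 0.158  0.0517] w 0.04508080919547784 F [-0.3102 -4.4945  1.5965] j [ 0.1363  0.236   1.7268 -0.0026  1.1801  0.2769]
tool x,y [ 0.9903 -0.1392 -0.0006] [-0.1392 -0.9903  0.0026] [-0.001  -0.0025 -1.    ]
shift [-0.0001 -0.0041  0.0006] turn [0.1503 0.0338 0.0575]
holder now clip x,y,z mm -13.115926473231479 -0.06336065125971753 1.573455179554227
```

Spring contact shows about 4.5 N, as expected. I'll keep pushing until the force jumps at the lip.

```bash
python3 -m pendant '[[20,[0,-0.002,0],[0,0,0]],[20,[0,-0.004,0],[0,0,0]],[20,[0,-0.005,0],[0,0,0]],[20,[0,-0.006,0],[0,0,0]],[20,[0,-0.006,0],[0,0,0]]]'
python3 - <<'E'
from h import *
import cv2
tgt(-.009,.001)
im=vision.grab_frame('wrist')[:,:,::-1]
cv2.imwrite('pics/w8.png',cv2.resize(im[130:330,220:430],None,fx=2.9,fy=2.9,interpolation=cv2.INTER_CUBIC))
E
```

```text
t: 8.4
tool_pos: [0.6112, 0.1623, 0.0518]
ee_rot: [0.998, -0.07, -0.001, 0.003]
ft_force: [-2.2, -7.1, 3.1]
gripper_width: 0.0451
t 8.4 tcp [0.6112 0.1623 0.0518] w 0.04513425191628729 F [-2.2039 -7.1382  3.1157] j [ 0.1443  0.2406  1.7211 -0.0059  1.1828  0.2862]
tool x,y [ 0.9903 -0.1393 -0.0012] [-0.1392 -0.9902  0.006 ] [-0.0021 -0.0058 -1.    ]
shift [-0.0001  0.0002  0.0007] turn [0.3444 0.0712 0.0556]
holder now clip x,y,z mm -8.789003099465384 -0.08163161097183516 1.6771875803232792
```

View pics/w8.png

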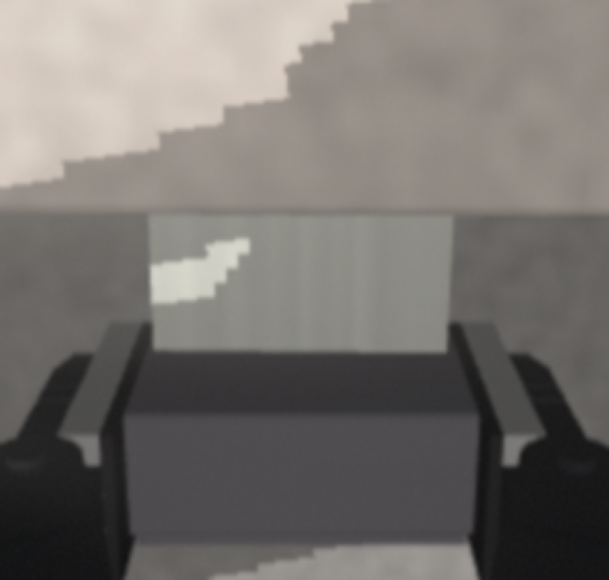

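```bash
python3 -m pendant '[[20,[0,-0.004,0],[0,0,0]],[20,[0,-0.006,0],[0,0,0]],[20,[0,-0.006,0],[0,0,0]]]'
python3 -c "
from h import *
tgt(-.009,.001)"
```

```text
t: 8.75
tool_pos: [0.6113, 0.1627, 0.0519]
ee_rot: [0.998, -0.07, -0.002, 0.009]
ft_force: [-5.5, -19.8, 6.7]
gripper_width: 0.0454
t 8.75 tcp [0.6113 0.1627 0.0519] w 0.04543999301238589 F [ -5.5102 -19.7799   6.7456] j [ 0.1495  0.2446  1.716  -0.0168  1.1893  0.2959]
tool x,y [ 0.9902 -0.1397 -0.0035] [-0.1396 -0.9901  0.0173] [-0.0059 -0.0167 -0.9998]
shift [-0.0001  0.0006  0.0008] turn [0.9924 0.2003 0.0313]
holder now clip x,y,z mm -8.347937932399226 -0.09428127633598826 1.8339702344855602
```

```bash
python3 -m pendant '[[20,[0,-0.005,0],[0,0,0]],[20,[0,-0.005,0],[0,0,0]],[20,[0,-0.005,0],[0,0,0]],[20,[0,-0.005,0],[0,0,0]],[20,[0,-0.005,0],[0,0,0]]]'
python3 - <<'E'
from h import *
import cv2
tgt(-.009,.001)
im=vision.grab_frame('wrist')[:,:,::-1]
a=cv2.resize(im[130:330,220:430],None,fx=1.9,fy=1.9)
im=vision.grab_frame('side')[:,:,::-1]
b=cv2.resize(im[90:190,270:370],(380,380),interpolation=cv2.INTER_CUBIC)
cv2.imwrite('pics/w9.png',cv2.hconcat([a[:380],b]))
tgt(-.009,.001)
E
```

```text
t: 9.25
tool_pos: [0.6113, 0.1625, 0.052]
ee_rot: [0.997, -0.07, -0.004, 0.013]
ft_force: [-5.1, -17.8, 6.5]
gripper_width: 0.0453
t 9.25 tcp [0.6113 0.1625 0.052 ] w 0.045294253334878985 F [ -5.0547 -17.8141   6.4805] j [ 0.1532  0.248   1.7119 -0.0263  1.1952  0.3039]
tool x,y [ 0.9901 -0.1406 -0.0058] [-0.1404 -0.9897  0.0273] [-0.0096 -0.0263 -0.9996]
shift [-0.0001  0.0005  0.001 ] turn [ 1.5662  0.3308 -0.0157]
holder now clip x,y,z mm -8.523598442023909 -0.071707382190389 1.9415480451990472
t 9.35 tcp [0.6113 0.1626 0.052 ] w 0.04500170662126917 F [ -4.5395 -17.9789   5.6449] j [ 0.1532  0.248   1.7119 -0.0263  1.1952  0.3039]
tool x,y [ 0.9901 -0.1405 -0.0058] [-0.1403 -0.9897  0.0273] [-0.0096 -0.0262 -0.9996]
shift [-0.      0.0005  0.001 ] turn [ 1.5642  0.332  -0.0114]
holder now clip x,y,z mm -8.482364500920307 -0.05017181652799052 1.9359570310112442
```

View pics/w9.png

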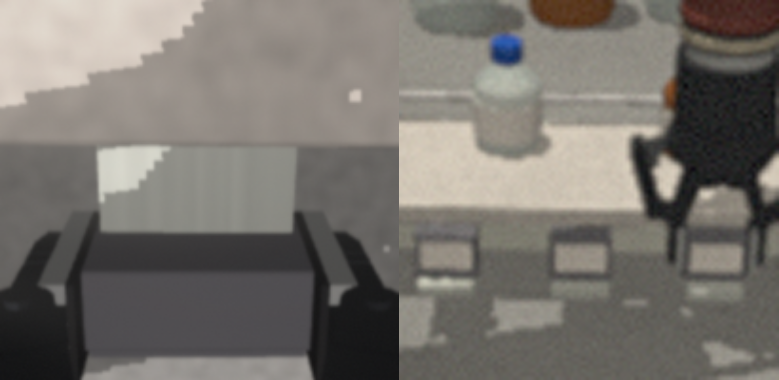

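The holder sits flush against the lip, level with its two neighbours. The push is steady at about 18 N and the tilt is about 1.6°. I'm handing it in now.

```bash
python3 -c "
from cell import sign_off;print(sign_off())
from h import *
tgt(-.009,.001)"
```

```text
the job is handed in; nothing more can be done
None
the job is handed in; nothing more can be done
```

I took the long-tongued holder out of the tray, slid its tongue under the lip of the empty clip and pressed it home. I handed the job in at about 9.4 s of the 50 s, with the gripper still holding the holder and pushing.

**Pressed home:** The last readings put the holder at x ≈ -8.5, y ≈ -0.1, z ≈ +1.9 mm in the clip frame; home is x = -9. The z figure may read a little high, because the tool had tilted about 1.6° under load (limit about 8.6°). The push went from 7.5 N to about 20 N over the last 0.4 mm, as it would when the block meets the lip. It then held at about 18 N, with the fingers 45 mm apart on the holder.

**Surroundings:** The last pictures show the block against the lip and level with the two mounted holders. The clear bottle was standing. The amber one was mostly hidden behind the gripper, so I did not check it in the final view. I also took no final picture of the tray.

**Not confirmed:** The spring stop's travel is not measured, so I judged it from the force and position only. No check failed. At one point the arm overshot by 1 to 3 mm, and I corrected that before inserting the tongue.

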